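# Slide the saucepan to its ring and hold the hob's button half pressed

## Robot

A 6-joint arm with a two-finger parallel gripper is mounted at the origin on the work surface; the furniture and walls round the work are solid. World frame = base frame: x ahead of the robot, y to its left, z up, the work surface at z = 0. Lengths are in m, angles in rad, forces in N, time in s.
With the tool pointing down it reaches from about 0.35 to 0.8 m from the base axis. Payload 7.3 kg.
Tool frame: the origin (TCP) lies midway between the tips of the shut fingers; the grasp point (between the pads) lies 19 mm behind it; z points along the fingers, y is the line along which they close (so a half turn about z gives the same grasp; the last joint's range is limited). The gripper opens to 85 mm and grips with 20 to 120 N. Pads are 22 mm wide; open, the fingers measure 114 mm over their backs; the gripper's body (76 mm by 85 mm) begins 54 mm behind the grasp point. The pads swing forward as they close: fully open they stand 13 mm farther back than shut.
Start: joints at [1.023, 0.342, 1.524, -0, 1.275, -0.146], TCP at [0.205, 0.483, 0.231] pointing down, gripper open.
Joint ranges: [-2.53, 2.53], [-0.77, 2.02], [0.04, 2.7], [-1, 4.14], [0.28, 2.66], [-3.11, 3.11]. Speed limits (rad/s): [2.57, 2.57, 3.14, 3.14, 3.14, 3.14].

## Interface

Orientations are given as a unit quaternion [w, x, y, z].
In Python, from plant import bot gives the robot as it stands.
- The arm moves only by the tool drive_tool, never from a script. Its arguments are lists of equal length, an entry for each row: "delta_rot": the turn, a rotation vector about the tool's x, y, z each as a share of 180 degrees, from -1 to 1, a list of three; "dp": the shift along the tool's x, y, z each as a share of 0.8 m, from -1 to 1, a list of three; "hand": the finger opening in mm, from 0 to 85.4. In form: {"delta_rot": [[rx, ry, rz], ...], "dp": [[x, y, z], ...], "hand": [hand, ...]}. A call has exactly 8 rows; each row is the pose to reach, as a shift and turn from the pose commanded when the call began, along the tool's axes at that moment, turning the shorter way round; what a row does not reach only later rows make up. A row lasts 1/12 s, in which the tool goes at most 41.7 mm and 7.16 degrees, less where a joint would pass 70% of its speed; a pose out of reach is approached as far as the arm can. A call with a number of a shift or a turn outside -1 to 1 is refused whole. A call with a gripper value outside its range is refused whole. The fingers move at their own pace and stop on an object; "newtons" is the grip in N (left out, the last holds). Time passes only in rows, so rows that repeat a pose let the fingers close, or fill a call up. It gives the time, the measured TCP pose, the force, the opening and the grip force at its end, in the units of the state.
- bot.read_state(): the state, without advancing time (a new reading comes with each control period).
- bot.capture(name): name is "side" or "top" or "wrist"; returns the picture (400x640x3 uint8, red, green, blue); there is no depth.
- bot.calibration(name): a dict with "fx", "fy", "cx", "cy" (pixels), "k1" (the pictures are not rectified: a ray, as slopes to the right and down, at radius r is drawn at 1 + k1 r^2 times it, then the intrinsics apply), "world_from_camera" (4x4, takes a point from camera to world coordinates); the wrist camera has in their place "tool_from_camera" (4x4, takes a point from camera to tool coordinates, whose origin is the TCP and whose axes are the flange's). Camera axes: x right, y down, z forward; pixel columns grow to the right and rows downward; lengths in m; the calibration is good to about 2 mm. A picture is of the moment at which its call begins: read the wrist's pose just before it. calibration takes no time and is no camera call.
- bot.finish_job(): hands the job in; it is judged then, once.
Trained networks look in the newest picture that a camera, given by its name, has taken for a name from the list of things; names that differ only in an ending like _2 or _b are one class to them, and where a whole thing is asked for, a point or a joint stands for the part that bears it (a point fixed in the world has none). Each returns a list of dicts, best first, with "conf" (0 to 1); they miss things now and then, are a little off and sometimes report something else, mostly with a low value. They report only what shows in the picture. A call takes as long as a camera call.
- bot.boxes_of(camera, name): "rect" ([centre column, centre row, width, height] as shares, 0 to 1, of the picture: columns of its width, rows of its height, round what is visible of it).
The state is a dict: "time_s": time; "joint_pos": joint angles; "dq": joint speeds; "joint_torque": joint torques, N m; "position": TCP position; "tool_rot": TCP orientation; "wrist_force": force on the tool from outside, world axes, zero at the start; "ft_torque": the same for the moment, N m; "gripper_width": opening from 0.0 (shut) to 1.0 (fully open); "finger_force": force on a finger pad.
Only numpy, scipy, OpenCV 4.12 (cv2) and the standard library are available. Lean on these libraries where they do the work, as an engineer would, in place of code of your own. Each camera call takes 0.05 s, during which the arm holds its last target. There are 200 camera calls.

## Task

Slide the saucepan across the hob, without lifting or tipping it, from the large ring to the centre of the small ring that fits its base. Let go of it, then with the fingertips press the spring button in front of the small ring half-way down (about 7 mm of its 14 mm travel) and keep it there: the program finishes while still holding the button half pressed. Leave the other button and everything else that stands around where it is.

Things in the scene. Friction and masses are not known exactly. Their poses are not given: they have to be found in the camera images.
- hob: Tabletop hob, steel box with a black glass top at 45 mm, 262 mm deep (x), 384 mm wide (y), fixed. Origin on the worktop under the midpoint between its two rings; the glass reaches from x = -160 mm (front) to +102 mm. Ring centres at x = 0, y = +95 and -95 mm; which one is small changes. The control strip with the two buttons lies in front of a thin line at x = -92 mm.
- ring_small: Small cooking ring: a grey circle of 124 mm diameter with a small cross at its centre, drawn flush on the glass. Origin at its centre on the glass (45 mm above the worktop), axes parallel to the hob's. Carries its button, whose axis is at x = -120 mm, y = 0 from the ring's centre.
- ring_large: Large cooking ring: the same with 170 mm diameter, 190 mm beside the small one. The saucepan stands here at the start. Its own button stands likewise 120 mm in front of it.
- saucepan: Loose open aluminium saucepan, 0.4 to 0.7 kg. Base 112 mm, rim 126 mm in diameter, 58 mm high, wall 3 mm. Origin: centre of the underside, z up. Straight black handle along its +x: 20 mm wide (y), 16 mm high, from x = 74 to 179 mm, its middle 50 mm above the underside; it points roughly left. Grip it across the handle from above, at x = 90 to 110 mm.
- button_small_top (a point): Centre of the top of the button in front of the small ring: a round steel push button, 31 mm in diameter, in a flat aluminium collar 44 mm wide and 5 mm high; unpressed its top is 27 mm above the glass (72 mm above the worktop). The point moves down with the button.
- button_small (a joint): Travel of that button straight down in m: 0 unpressed, 0.014 at its stop. The spring pushes back with 3 N at the start of the travel, 6.5 N half-way (0.007) and 10 N at the stop, and lifts it again when let go.
- button_large_top (a point): Centre of the top of the like button in front of the large ring; not to be pressed.
- button_large (a joint): Travel of that button, as for the other.
- egg_timer: Kitchen timer with a red domed top, 63 mm in diameter, 60 mm high, loose on the glass on the control strip about midway between the two buttons. Origin under its centre. Leave alone.
- canister: Square black canister with a wooden lid, 102x102x166 mm, on the worktop at the far left. Leave alone.
- pepper_mill: Wooden pepper mill, 58 mm in diameter, 170 mm high, left of the hob. Leave alone.
- salt_shaker: Glass salt shaker, 44 mm in diameter, 90 mm high, behind the hob. Leave alone.
- spice_jar: Glass spice jar with a cap, 45 mm in diameter, 106 mm high, behind the hob. Leave alone.
- mug: Striped mug, 83 mm in diameter, 90 mm high, at the far left. Leave alone.
- garlic: Bulb of garlic, 60 mm wide, 58 mm high, back left. Leave alone.

How it is judged:
By the outcome, as a careful person would: the job done as asked, in the order asked, and still so for the second after the job is handed in, while the arm keeps its last pose, push and grip.
It also fails if it takes over 51 s, if anything falls off the work surface, if the arm or the gripper's body presses on something with over 40 N, if the wrist force passes 120 N, or if a joint passes its speed limit or range.

## Working session

There is one attempt and no reset: what is moved stays moved. The work goes in short steps, Python scripts to look and compute and a tool call to move; the robot and the scene stay as the last step left them, time stands still between calls to the robot, and variables do not carry over. Pictures are saved under pics/ and viewed, at most 10 in all, crops included, and the job is handed in when it is done.

Besides the shell and the picture viewer there is one more tool, called after "Request:" in YAML: its name, and indented under it one key for each argument. drive_tool: Moves the arm, as the interface text tells. Shift numbers are shares of 0.8 m and turn numbers shares of 180 degrees, none past 1 either way. Its arguments: {"type":"object","properties":{"delta_rot":{"type":"array","items":{"type":"array","items":{"type":"number","minimum":-1,"maximum":1}}},"dp":{"type":"array","items":{"type":"array","items":{"type":"number","minimum":-1,"maximum":1}}},"hand":{"type":"array","items":{"type":"number"}},"newtons":{"type":"number"}},"required":["delta_rot","dp","hand"]}

```bash
ls; mkdir -p pics; python3 - <<'E'
from plant import bot
import cv2,numpy as np
np.set_printoptions(precision=4,suppress=True)
s=bot.read_state();print(s)
for n in("top","side"):
    im=bot.capture(n);cv2.imwrite(f"pics/{n}0.png",im[:,:,::-1]);c=bot.calibration(n);print(n,c)
    for k in("ring_small","ring_large","saucepan","button_small_top","button_large_top","egg_timer","hob","pepper_mill"):
        print(k,[(np.round(np.array(d["rect"])*[640,400,640,400],1).tolist(),round(d["conf"],2)) for d in bot.boxes_of(n,k)][:3])
print(bot.calibration("wrist"))
E
```

```text
pics
{'time_s': 0.0, 'joint_pos': array([ 1.023 ,  0.3428,  1.5251, -0.    ,  1.2754, -0.146 ]), 'dq': array([ 0.001 ,  0.0018,  0.0026, -0.    ,  0.0016, -0.    ]), 'joint_torque': array([  0.0011, -43.3675, -24.6015,  -0.0001,   0.0077,   0.    ]), 'position': array([0.2051, 0.4828, 0.2306]), 'tool_rot': array([-0.0003,  0.1996,  0.9799, -0.0008]), 'wrist_force': array([-0.0634,  0.1156, -0.0412]), 'ft_torque': array([0.0012, 0.0003, 0.0009]), 'finger_force': 0.0, 'gripper_width': 0.998768305736474}
top {'fx': 391.8923203049011, 'fy': 391.8923203049011, 'cx': 313.42809017674335, 'cy': 203.41223429118187, 'k1': -0.05069663364144482, 'world_from_camera': array([[-0.0068, -0.9986,  0.0522,  0.5213],
       [-0.9998,  0.0058, -0.0204,  0.2447],
       [ 0.0201, -0.0524, -0.9984,  1.0562],
       [ 0.    ,  0.    ,  0.    ,  1.    ]])}
ring_small [([335.9, 249.0, 18.3, 15.5], 0.71)]
ring_large [([410.9, 252.7, 15.3, 16.2], 0.63)]
saucepan [([397.9, 207.0, 93.6, 51.2], 0.77)]
button_small_top [([337.8, 250.8, 17.0, 14.7], 0.59)]
button_large_top [([383.6, 133.6, 20.6, 18.2], 0.65), ([264
[... 527 characters left out ...]
0.    ,  1.    ]])}
ring_small [([361.3, 202.9, 15.3, 14.0], 0.68)]
ring_large [([355.4, 177.2, 6.2, 3.1], 0.63)]
saucepan [([318.3, 177.2, 39.5, 31.7], 0.8)]
button_small_top [([362.9, 201.2, 11.5, 10.3], 0.67)]
button_large_top []
egg_timer [([360.3, 186.4, 24.5, 23.3], 0.95)]
hob [([328.8, 205.6, 89.0, 58.8], 0.6)]
pepper_mill [([384.9, 231.6, 21.4, 54.9], 0.82)]
{'fx': 290.9682775621754, 'fy': 290.9682775621754, 'cx': 313.2307335902603, 'cy': 200.51093678281785, 'k1': 0.011581140319523823, 'tool_from_camera': array([[-0.0004, -0.9626, -0.271 ,  0.0671],
       [ 1.    , -0.0006,  0.0008,  0.0004],
       [-0.0009, -0.271 ,  0.9626, -0.1421],
       [ 0.    ,  0.    ,  0.    ,  1.    ]])}
```

```bash
python3 - <<'E'
import cv2
a=cv2.imread("pics/top0.png");cv2.imwrite("pics/t0c.png",cv2.resize(a[125:325,190:470],(784,560),interpolation=cv2.INTER_CUBIC))
a=cv2.imread("pics/side0.png");cv2.imwrite("pics/s0c.png",cv2.resize(a[130:270,230:430],(800,560),interpolation=cv2.INTER_CUBIC))
E
```

```text
(no output)
```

View pics/t0c.png

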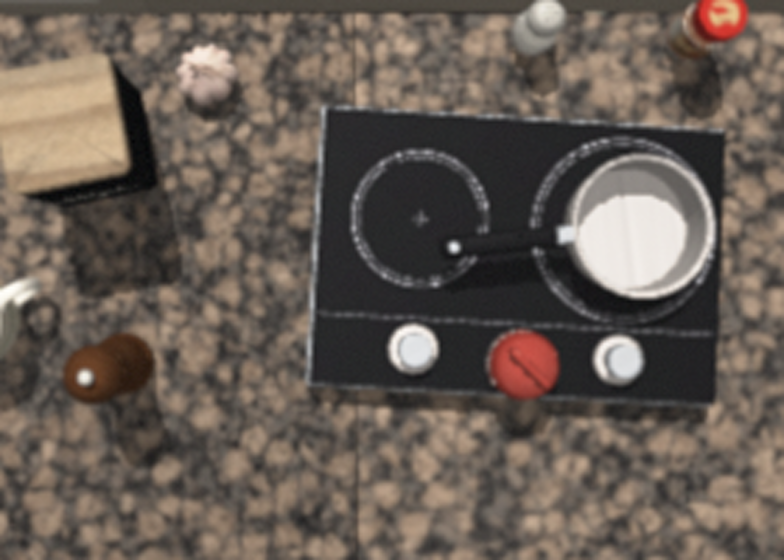

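View pics/s0c.png

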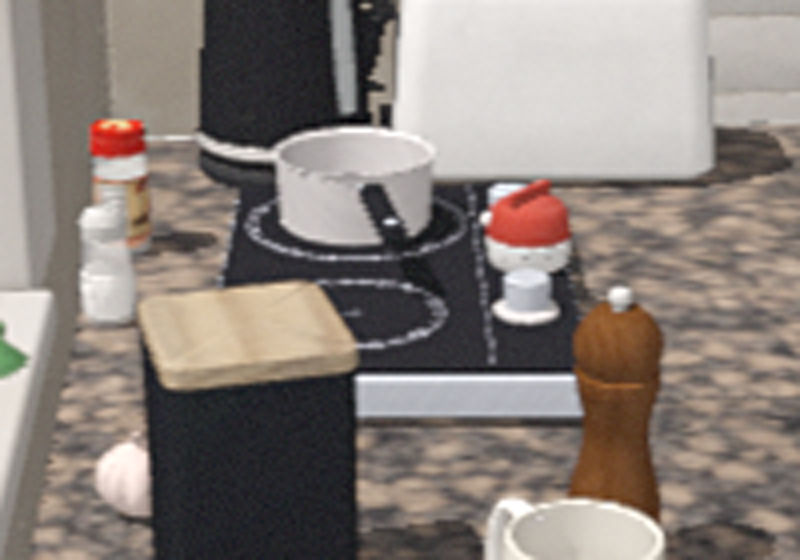

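The top view shows the small ring on the left with its cross at about (340, 203), its button at (338, 250), and the pan rim centred at (419, 206). The handle tip is at (352, 213), the egg timer at (377, 255). In the side view the cross is at (318, 208), the small button top at (362, 199) and the handle tip at (328, 185).

```bash
cat > h.py <<'E'
import numpy as np, cv2
from plant import bot
from scipy.spatial.transform import Rotation as R
np.set_printoptions(precision=4,suppress=True)
def Tcam(n,s=None):
    c=bot.calibration(n)
    if n!="wrist": return c,c["world_from_camera"]
    s=s or bot.read_state(); q=s["tool_rot"]; T=np.eye(4)
    T[:3,:3]=R.from_quat([q[1],q[2],q[3],q[0]]).as_matrix(); T[:3,3]=s["position"]
    return c,T@c["tool_from_camera"]
def ray(n,uv,s=None):
    c,T=Tcam(n,s); K=np.array([[c["fx"],0,c["cx"]],[0,c["fy"],c["cy"]],[0,0,1]])
    p=cv2.undistortPoints(np.array([[uv]],float),K,np.array([c["k1"],0,0,0,0.]))[0,0]
    d=T[:3,:3]@[p[0],p[1],1]; return T[:3,3],d/np.linalg.norm(d)
def plane(n,uv,z,s=None):
    o,d=ray(n,uv,s); return o+d*(z-o[2])/d[2]
def tri(*rays):
    A=sum(np.eye(3)-np.outer(d,d) for o,d in rays); b=sum((np.eye(3)-np.outer(d,d))@o for o,d in rays)
    p=np.linalg.solve(A,b); return p,[round(np.linalg.norm(np.cross(p-o,d)),4) for o,d in rays]
def proj(n,P,s=None):
    c,T=Tcam(n,s); X=np.linalg.inv(T)@np.append(P,1); x=X[:2]/X[2]; x=x*(1+c["k1"]*(x@x))
    return np.array([c["fx"]*x[0]+c["cx"],c["fy"]*x[1]+c["cy"]])
E
python3 - <<'E'
from h import *
t=lambda u,v:(190+u/2.8,125+v/2.8); s=lambda u,v:(230+u/4,130+v/4)
print("cross tri",tri(ray("top",t(420,218)),ray("side",s(353,312))),plane("top",t(420,218),.045))
print("btn tri",tri(ray("top",t(414,349)),ray("side",s(527,275))),plane("top",t(414,349),.072))
print("handle end tri",tri(ray("top",t(455,247)),ray("side",s(391,222))),plane("top",t(455,247),.1))
print("rim",plane("top",t(643,226),.103),"tri",tri(ray("top",t(643,226)),ray("side",s(356,157))))
print("hbase",plane("top",t(566,236),.1),"bigbtn",plane("top",t(624,360),.072),"egg",plane("top",t(524,365),.05))
for q in[(322,107),(724,131),(713,405),(308,385)]:print("corner",plane("top",t(*q),.045))
print("mill top", plane("top",t(86,378),.17),"mill base mid",plane("top",t(135,350),.03),"can",plane("top",t(125,180),.166))
E
```

```text
cross tri (array([0.574 , 0.1552, 0.0442]), [np.float64(0.0013), np.float64(0.0013)]) [0.5753 0.1552 0.045 ]
btn tri (array([0.4544, 0.1643, 0.0715]), [np.float64(0.002), np.float64(0.002)]) [0.4565 0.1641 0.072 ]
handle end tri (array([0.5455, 0.1299, 0.101 ]), [np.float64(0.0013), np.float64(0.0013)]) [0.5468 0.1297 0.1   ]
rim [ 0.564  -0.0359  0.103 ] tri (array([ 0.562 , -0.0376,  0.0964]), [np.float64(0.0023), np.float64(0.0023)])
hbase [0.5558 0.0318 0.1   ] bigbtn [ 0.4447 -0.0254  0.072 ] egg [0.4395 0.0614 0.05  ]
corner [0.679  0.2452 0.045 ]
corner [ 0.6555 -0.1321  0.045 ]
corner [ 0.4    -0.1157  0.045 ]
corner [0.4226 0.2595 0.045 ]
mill top [0.4416 0.4357 0.17  ] mill base mid [0.4547 0.4203 0.03  ] can [0.6011 0.4055 0.166 ]
```

Request:
drive_tool:
  delta_rot:
    - [0,0,0.339]
    - [0,0,0.339]
    - [0,0,0.339]
    - [0,0,0.339]
    - [0,0,0.339]
    - [0,0,0.339]
    - [0,0,0.339]
    - [0,0,0.339]
  dp:
    - [-0.606,-0.312,0.025]
    - [-0.606,-0.312,0.025]
    - [-0.606,-0.312,0.025]
    - [-0.606,-0.312,0.025]
    - [-0.606,-0.312,0.025]
    - [-0.606,-0.312,0.025]
    - [-0.606,-0.312,0.025]
    - [-0.606,-0.312,0.025]
  hand: [70,70,70,70,70,70,70,70]
  newtons: 60

```text
time_s: 1.57
position: [0.4192, 0.2253, 0.2193]
tool_rot: [0.0, 0.647, 0.762, 0.0]
wrist_force: [0.9, 0.9, 0.7]
gripper_width: 0.821
finger_force: 0.0
```

```bash
cat >> h.py <<'E'
def go(p,yaw):
    """shares to reach TCP p, tool down, tool y at world angle yaw (deg)"""
    s=bot.read_state(); q=s["tool_rot"]; A=R.from_quat([q[1],q[2],q[3],q[0]])
    y=np.array([np.cos(np.radians(yaw)),np.sin(np.radians(yaw)),0]); z=np.array([0,0,-1.]); B=R.from_matrix(np.c_[np.cross(y,z),y,z])
    print("at",s["position"],"t",s["time_s"],"w",s["gripper_width"],"F",s["wrist_force"],"dp",A.inv().apply(p-s["position"])/.8,"rot",(A.inv()*B).as_rotvec()/np.pi)
E
python3 -c "
from h import *
go(np.array([.5535,.0635,.21]),6)"
```

```text
at [0.4192 0.2253 0.2193] t 1.5667 w 0.8211764998294713 F [0.9209 0.9185 0.6692] dp [-0.2268  0.1328  0.0117] rot [ 0.0002 -0.0001  0.0185]
```

Request:
drive_tool:
  delta_rot:
    - [0,0,0.018]
    - [0,0,0.018]
    - [0,0,0.018]
    - [0,0,0.018]
    - [0,0,0.018]
    - [0,0,0.018]
    - [0,0,0.018]
    - [0,0,0.018]
  dp:
    - [-0.226,0.132,0.012]
    - [-0.226,0.132,0.012]
    - [-0.226,0.132,0.012]
    - [-0.226,0.132,0.012]
    - [-0.226,0.132,0.012]
    - [-0.226,0.132,0.012]
    - [-0.226,0.132,0.012]
    - [-0.226,0.132,0.012]
  hand: [70,70,70,70,70,70,70,70]

```text
time_s: 2.23
position: [0.5524, 0.0666, 0.2092]
tool_rot: [-0.001, 0.667, 0.745, -0.0]
wrist_force: [0.2, 0.5, -0.1]
gripper_width: 0.822
finger_force: 0.0
```

```bash
python3 - <<'E'
from h import *
go(np.array([.5535,.0635,.21]),6)
im=bot.capture("wrist");cv2.imwrite("pics/w1.png",im[:,:,::-1])
for k in("saucepan","egg_timer","ring_small","button_small_top"):
    print(k,[(np.round(np.array(d["rect"])*[640,400,640,400],1).tolist(),round(d["conf"],2)) for d in bot.boxes_of("wrist",k)][:2])
for n,P in dict(rim=[.563,-.036,.103],tip=[.5465,.13,.1],grasp=[.5535,.0635,.095],cross=[.575,.155,.045],btn=[.4565,.164,.072]).items(): print(n,proj("wrist",np.array(P)))
E
```

```text
at [0.5524 0.0666 0.2092] t 2.2333 w 0.822248963124305 F [ 0.2025  0.5164 -0.0878] dp [-0.004   0.0009 -0.0011] rot [-0.0003 -0.0002  0.0022]
saucepan []
egg_timer [([202.2, 178.0, 76.3, 67.7], 0.8), ([304.6, 96.0, 203.1, 133.5], 0.31)]
ring_small [([304.3, 95.1, 203.6, 133.0], 0.97)]
button_small_top [([220.6, 75.6, 45.0, 41.4], 0.8)]
rim [310.3873 301.026 ]
tip [312.8283 125.8205]
grasp [312.2061 200.9439]
cross [343.9988 102.197 ]
btn [216.4335  73.7294]
```

View pics/w1.png

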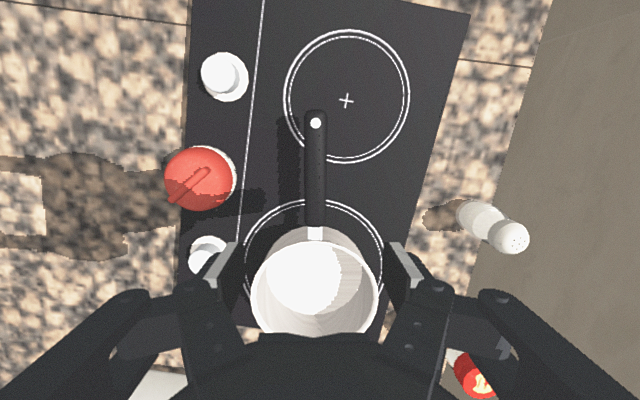

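The wrist view shows the cross at (346, 100), the button top at (222, 73), and the handle axis from (315, 123) to (316, 232). The rim ellipse spans about columns 250 to 379.

```bash
python3 - <<'E'
from h import *
print("cross",plane("wrist",(346,100),.045)); 
t=lambda u,v:(190+u/2.8,125+v/2.8)
print("tri cross",tri(ray("wrist",(346,100)),ray("top",t(420,218)))); print("tri btn",tri(ray("wrist",(222,73)),ray("top",t(414,349))),plane("wrist",(222,73),.072))
print("tip",plane("wrist",(315,123),.103),tri(ray("wrist",(315,123)),ray("top",t(455,247))),"handle base",plane("wrist",(316,228),.1))
print("large ring L/R edges", plane("wrist",(244,255),.045),plane("wrist",(382,255),.045))
print("rim L,R",plane("wrist",(250,290),.103),plane("wrist",(379,290),.103))
E
```

```text
cross [0.5767 0.1573 0.045 ]
tri cross (array([0.5749, 0.1564, 0.0595]), [np.float64(0.0004), np.float64(0.0004)])
tri btn (array([0.457 , 0.1648, 0.0616]), [np.float64(0.0019), np.float64(0.0019)]) [0.4614 0.1652 0.072 ]
tip [0.548  0.1325 0.103 ] (array([0.547 , 0.1326, 0.1234]), [np.float64(0.0009), np.float64(0.0009)]) handle base [0.5598 0.0395 0.1   ]
large ring L/R edges [ 0.484  -0.0239  0.045 ] [ 0.6424 -0.0059  0.045 ]
rim L,R [ 0.5034 -0.0304  0.103 ] [ 0.6278 -0.0162  0.103 ]
```

Request:
drive_tool:
  delta_rot:
    - [0,0,0]
    - [0,0,0]
    - [0,0,0]
    - [0,0,0]
    - [0,0,0]
    - [0,0,0]
    - [0,0,0]
    - [0,0,0]
  dp:
    - [0,0.003,0.04]
    - [0,0.003,0.08]
    - [0,0.003,0.11]
    - [0,0.003,0.135]
    - [0,0.003,0.155]
    - [0,0.003,0.164]
    - [0,0.003,0.164]
    - [0,0.003,0.164]
  hand: [60,60,60,60,60,60,50,40]
  newtons: 30

```text
time_s: 3.15
position: [0.5554, 0.0673, 0.0788]
tool_rot: [0.0, 0.666, 0.746, 0.0]
wrist_force: [-0.9, 1.7, 0.7]
gripper_width: 0.472
finger_force: 0.0
```

Request:
drive_tool:
  delta_rot:
    - [0,0,0]
    - [0,0,0]
    - [0,0,0]
    - [0,0,0]
    - [0,0,0]
    - [0,0,0]
    - [0,0,0]
    - [0,0,0]
  dp:
    - [0,0,0]
    - [0,0,0]
    - [0,0,0]
    - [0,0,0]
    - [0,0,0]
    - [0,0,0]
    - [0,0,0]
    - [0,0,0]
  hand: [35,30,26,22,18,14,10,10]

```text
time_s: 3.82
position: [0.555, 0.0669, 0.0789]
tool_rot: [0.0, 0.666, 0.746, 0.0]
wrist_force: [-2.8, -0.1, 5.6]
gripper_width: 0.226
finger_force: 29.2
```

```bash
python3 - <<'E'
from h import *
im=bot.capture("wrist");cv2.imwrite("pics/w2.png",im[:,:,::-1])
im=bot.capture("top");cv2.imwrite("pics/t2.png",im[:,:,::-1])
s=bot.read_state();print(s["position"],s["tool_rot"],s["wrist_force"],s["ft_torque"],s["gripper_width"],s["finger_force"])
E
```

```text
[0.555  0.0669 0.0789] [-0.      0.6664  0.7456  0.0001] [-2.6498  1.1612  5.9462] [-0.0352  0.5009 -0.1426] 0.22501480807546148 29.16808694601059
```

View pics/w2.png

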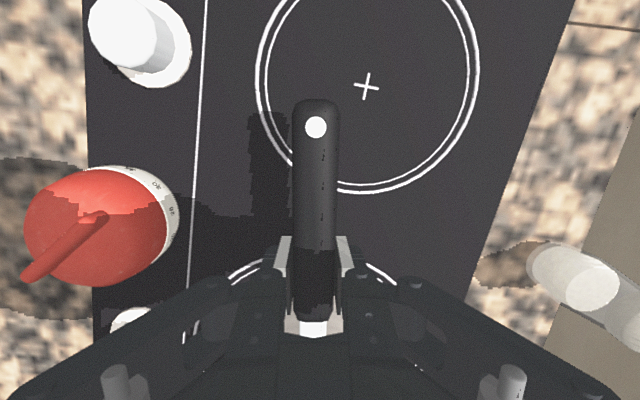

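The handle is between the pads, with its tip at about (315, 100) and the cross at (366, 87).

```bash
python3 - <<'E'
from h import *
c1=plane("wrist",(366,87),.045);c0=plane("top",(340,202.9),.045);print("cross",c1,c0)
e=plane("wrist",(315,101),.1);y=np.radians(90+6.5);s=bot.read_state();q=s["tool_rot"];A=R.from_quat([q[1],q[2],q[3],q[0]]).as_matrix();d=A[:,0];print("tool x",d,"end",e,"centre from end",e-.179*d, "grip dist",(s["position"]-e)@d+.179)
b=plane("wrist",(128,33),.072);print("btn",b)
im=cv2.imread("pics/t2.png");cv2.imwrite("pics/t2c.png",cv2.resize(im[140:280,290:470],(720,560),interpolation=cv2.INTER_CUBIC))
E
```

```text
cross [0.5767 0.1553 0.045 ] [0.5752 0.1552 0.045 ]
tool x [-0.1119  0.9937  0.0001] end [0.5489 0.1416 0.1   ] centre from end [ 0.569  -0.0363  0.1   ] grip dist 0.10405999838118508
btn [0.4611 0.1625 0.072 ]
```

View pics/t2c.png

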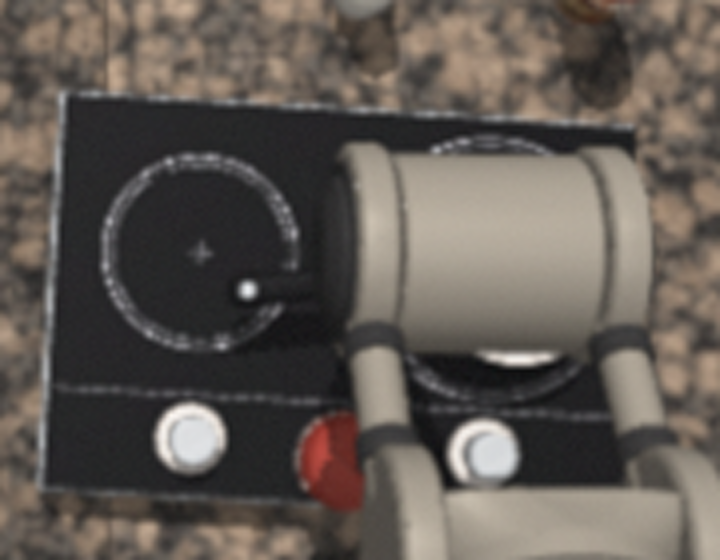

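Request:
drive_tool:
  delta_rot:
    - [0,0,0]
    - [0,0,0]
    - [0,0,0]
    - [0,0,0]
    - [0,0,0]
    - [0,0,0]
    - [0,0,0]
    - [0,0,0]
  dp:
    - [0,0,-0.0005]
    - [0.003,0.0005,-0.0005]
    - [0.01,0.0016,-0.0005]
    - [0.022,0.0035,-0.0005]
    - [0.037,0.006,-0.0005]
    - [0.053,0.0085,-0.0005]
    - [0.069,0.011,-0.0005]
    - [0.085,0.0137,-0.0005]
  hand: [10,10,10,10,10,10,10,10]
  newtons: 45

```text
time_s: 4.58
position: [0.5586, 0.1365, 0.0788]
tool_rot: [0.0, 0.666, 0.746, -0.0]
wrist_force: [-0.6, -5.3, 3.1]
gripper_width: 0.225
finger_force: 47.0
```

Request:
drive_tool:
  delta_rot:
    - [0,0,0]
    - [0,0,0]
    - [0,0,0]
    - [0,0,0]
    - [0,0,0]
    - [0,0,0]
    - [0,0,0]
    - [0,0,0]
  dp:
    - [0.016,0.0026,0]
    - [0.032,0.005,0]
    - [0.048,0.0077,0]
    - [0.064,0.0103,0]
    - [0.08,0.0129,0]
    - [0.096,0.0154,0]
    - [0.112,0.018,0]
    - [0.124,0.02,0]
  hand: [10,10,10,10,10,10,10,10]

```text
time_s: 5.25
position: [0.5629, 0.2377, 0.0787]
tool_rot: [-0.0, 0.666, 0.746, -0.0]
wrist_force: [-0.1, -5.5, 3.5]
gripper_width: 0.226
finger_force: 47.1
```

Request:
drive_tool:
  delta_rot:
    - [0,0,0]
    - [0,0,0]
    - [0,0,0]
    - [0,0,0]
    - [0,0,0]
    - [0,0,0]
    - [0,0,0]
    - [0,0,0]
  dp:
    - [0.01,0.0016,0]
    - [0.018,0.0029,0]
    - [0.024,0.0038,0]
    - [0.0276,0.0043,0]
    - [0.0276,0.0043,0]
    - [0.0276,0.0043,0]
    - [0.0276,0.0043,0]
    - [0.0276,0.0043,0]
  hand: [10,10,10,10,10,10,10,10]

```text
time_s: 5.92
position: [0.564, 0.2591, 0.079]
tool_rot: [-0.0, 0.666, 0.746, 0.001]
wrist_force: [-0.8, -1.9, 4.3]
gripper_width: 0.22
finger_force: 47.2
```

```bash
python3 - <<'E'
from h import *
im=bot.capture("wrist");cv2.imwrite("pics/w3.png",im[:,:,::-1])
s=bot.read_state();print(s["position"],s["tool_rot"],s["wrist_force"],s["gripper_width"],s["finger_force"])
im=bot.capture("top");cv2.imwrite("pics/t3.png",im[:,:,::-1]);cv2.imwrite("pics/t3c.png",cv2.resize(im[140:280,270:450,::-1],(720,560),interpolation=cv2.INTER_CUBIC))
E
```

```text
[0.564 0.259 0.079] [-0.0004  0.6663  0.7456  0.0006] [-0.7329 -0.9832  4.4871] 0.2265282063850705 47.240917682647705
```

View pics/t3c.png

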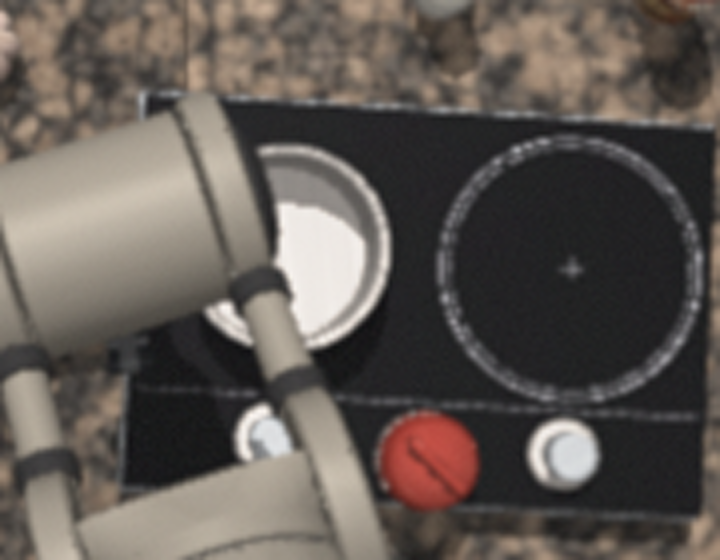

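The pan is now on the small ring, its rim partly behind the arm: top edge (287, 145), right edge (391, 249), bottom near (300, 350) in the crop. The large ring is clear with its cross at (571, 267).

```bash
python3 - <<'E'
from h import *
from scipy.optimize import least_squares
c=lambda u,v:(270+u/4,140+v/4)
P=np.array([plane("top",c(*q),.103) for q in[(287,145),(330,152),(370,185),(391,249),(380,298),(350,332),(320,347),(206,312)]])[:,:2]
f=least_squares(lambda p:np.linalg.norm(P-p,axis=1)-.063,[.575,.155]);print("rim",f.x,f.fun)
L=plane("top",c(571,267),.045);print("large",L)
S=plane("top",(340,202.9),.045);print("small",S,np.linalg.norm(S-L))
s=bot.read_state();q=s["tool_rot"];d=R.from_quat([q[1],q[2],q[3],q[0]]).as_matrix()[:,0];print("kin",s["position"]-.104*d)
E
```

```text
rim [0.5743 0.1548] [ 0.0001  0.0012  0.0002 -0.0004  0.0005  0.0003  0.0002  0.001 ]
large [ 0.564  -0.0347  0.045 ]
small [0.5752 0.1552 0.045 ] 0.19023849319030242
kin [0.5757 0.1557 0.0789]
```

Request:
drive_tool:
  delta_rot:
    - [0,0,0]
    - [0,0,0]
    - [0,0,0]
    - [0,0,0]
    - [0,0,0]
    - [0,0,0]
    - [0,0,0]
    - [0,0,0]
  dp:
    - [0,0,0]
    - [0,0,0]
    - [0,0,0]
    - [0,0,0]
    - [0,0,0]
    - [0,0,0]
    - [0,0,0]
    - [0,0,0]
  hand: [22,26,32,38,44,50,50,50]

```text
time_s: 6.68
position: [0.5641, 0.2584, 0.0787]
tool_rot: [-0.0, 0.666, 0.746, 0.0]
wrist_force: [-1.0, 0.4, 0.1]
gripper_width: 0.588
finger_force: 0.0
```

Request:
drive_tool:
  delta_rot:
    - [0,0,0]
    - [0,0,0]
    - [0,0,0]
    - [0,0,0]
    - [0,0,0]
    - [0,0,0]
    - [0,0,0]
    - [0,0,0]
  dp:
    - [0,0,-0.01]
    - [0,0,-0.03]
    - [0,0,-0.06]
    - [0,0,-0.09]
    - [0,0,-0.12]
    - [0,0,-0.15]
    - [0,0,-0.16]
    - [0,0,-0.16]
  hand: [50,50,50,50,50,50,40,30]

```text
time_s: 7.35
position: [0.5652, 0.2588, 0.2096]
tool_rot: [0.001, 0.666, 0.746, 0.002]
wrist_force: [1.1, 0.3, -0.7]
gripper_width: 0.356
finger_force: 0.0
```

```bash
python3 - <<'E'
from h import *
im=bot.capture("wrist");cv2.imwrite("pics/w4.png",im[:,:,::-1])
go(np.array([.456,.163,.12]),6.4)
E
```

```text
at [0.5643 0.2584 0.2074] t 7.4 w 0.3527927361919029 F [-1.2021  0.7444 -0.7654] dp [-0.1034 -0.1482  0.1089] rot [ 0.0006 -0.0001  0.0002]
```

View pics/w4.png

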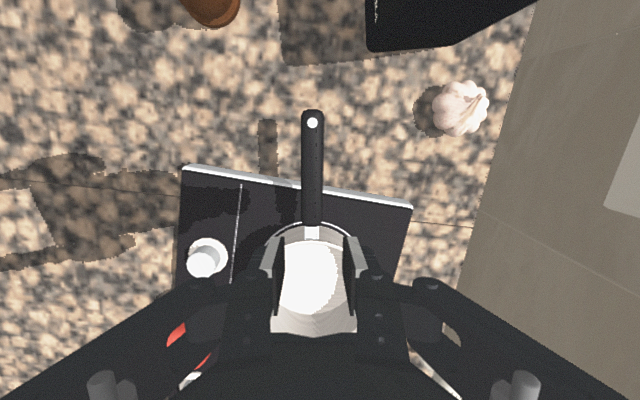

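The pan stands released on the ring, and the button top is at about (205, 262).

Request:
drive_tool:
  delta_rot:
    - [0,0,0]
    - [0,0,0]
    - [0,0,0]
    - [0,0,0]
    - [0,0,0]
    - [0,0,0]
    - [0,0,0]
    - [0,0,0]
  dp:
    - [-0.025,-0.035,0]
    - [-0.05,-0.07,0]
    - [-0.075,-0.107,0.02]
    - [-0.103,-0.148,0.05]
    - [-0.103,-0.148,0.08]
    - [-0.103,-0.148,0.108]
    - [-0.103,-0.148,0.108]
    - [-0.103,-0.148,0.108]
  hand: [20,10,0,0,0,0,0,0]

```text
time_s: 8.07
position: [0.4545, 0.1629, 0.1188]
tool_rot: [-0.001, 0.666, 0.746, -0.002]
wrist_force: [0.5, -0.1, -0.5]
gripper_width: 0.003
finger_force: 0.0
```

```bash
python3 - <<'E'
from h import *
im=bot.capture("wrist");cv2.imwrite("pics/w5.png",im[:,:,::-1])
for k in("button_small_top","egg_timer"):
    print(k,[(np.round(np.array(d["rect"])*[640,400,640,400],1).tolist(),round(d["conf"],2)) for d in bot.boxes_of("wrist",k)][:2])
go(np.array([.456,.163,.076]),6.4); print(proj("wrist",np.array([.456,.163,.072])),proj("wrist",bot.read_state()["position"]))
E
```

```text
button_small_top [([316.7, 214.8, 46.9, 45.2], 0.82), ([314.4, 327.2, 9.7, 26.1], 0.16)]
egg_timer []
at [0.4566 0.1636 0.1211] t 8.2167 w -0.0011055099830081883 F [-0.4886  0.206   0.1447] dp [-0.0006 -0.0009  0.0563] rot [ 0.0005 -0.0001  0.0004]
[309.9153 221.314 ] [310.2812 251.633 ]
```

View pics/w5.png

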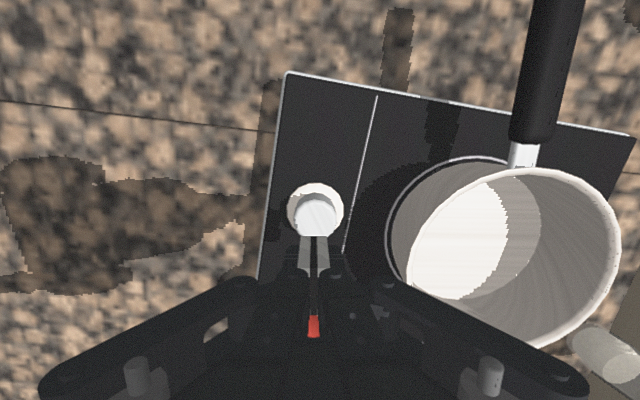

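The fingertips, ending at row 236 in column 314, line up with the button top, centred at about (316, 217). I'll descend slowly from here.

Request:
drive_tool:
  delta_rot:
    - [0,0,0]
    - [0,0,0]
    - [0,0,0]
    - [0,0,0]
    - [0,0,0]
    - [0,0,0]
    - [0,0,0]
    - [0,0,0]
  dp:
    - [0.001,0.001,0.015]
    - [0.001,0.001,0.03]
    - [0.001,0.001,0.04]
    - [0.001,0.001,0.048]
    - [0.001,0.001,0.053]
    - [0.001,0.001,0.055]
    - [0.001,0.001,0.055]
    - [0.001,0.001,0.055]
  hand: [0,0,0,0,0,0,0,0]

```text
time_s: 8.88
position: [0.4567, 0.1642, 0.0766]
tool_rot: [0.0, 0.666, 0.746, 0.0]
wrist_force: [-0.2, 0.8, 1.1]
gripper_width: 0.003
finger_force: 0.0
```

Request:
drive_tool:
  delta_rot:
    - [0,0,0]
    - [0,0,0]
    - [0,0,0]
    - [0,0,0]
    - [0,0,0]
    - [0,0,0]
    - [0,0,0]
    - [0,0,0]
  dp:
    - [0,0,0.0012]
    - [0,0,0.0025]
    - [0,0,0.0037]
    - [0,0,0.005]
    - [0,0,0.005]
    - [0,0,0.005]
    - [0,0,0.005]
    - [0,0,0.005]
  hand: [0,0,0,0,0,0,0,0]

```text
time_s: 9.55
position: [0.4564, 0.1641, 0.0723]
tool_rot: [-0.0, 0.666, 0.746, 0.0]
wrist_force: [-0.5, -0.8, 0.3]
gripper_width: -0.002
finger_force: 0.0
```

Request:
drive_tool:
  delta_rot:
    - [0,0,0]
    - [0,0,0]
    - [0,0,0]
    - [0,0,0]
    - [0,0,0]
    - [0,0,0]
    - [0,0,0]
    - [0,0,0]
  dp:
    - [0,0,0.0006]
    - [0,0,0.0012]
    - [0,0,0.0018]
    - [0,0,0.0025]
    - [0,0,0.0025]
    - [0,0,0.0025]
    - [0,0,0.0025]
    - [0,0,0.0025]
  hand: [0,0,0,0,0,0,0,0]

```text
time_s: 10.22
position: [0.4565, 0.1641, 0.0704]
tool_rot: [0.0, 0.666, 0.746, 0.0]
wrist_force: [-1.1, 0.4, 3.6]
gripper_width: -0.001
finger_force: 1.8
```

Request:
drive_tool:
  delta_rot:
    - [0,0,0]
    - [0,0,0]
    - [0,0,0]
    - [0,0,0]
    - [0,0,0]
    - [0,0,0]
    - [0,0,0]
    - [0,0,0]
  dp:
    - [0,0,0.0015]
    - [0,0,0.003]
    - [0,0,0.0045]
    - [0,0,0.006]
    - [0,0,0.0067]
    - [0,0,0.0067]
    - [0,0,0.0067]
    - [0,0,0.0067]
  hand: [0,0,0,0,0,0,0,0]

```text
time_s: 10.88
position: [0.4565, 0.1641, 0.065]
tool_rot: [0.0, 0.666, 0.746, 0.0]
wrist_force: [-0.9, 0.2, 5.8]
gripper_width: -0.001
finger_force: 3.1
```

Request:
drive_tool:
  delta_rot:
    - [0,0,0]
    - [0,0,0]
    - [0,0,0]
    - [0,0,0]
    - [0,0,0]
    - [0,0,0]
    - [0,0,0]
    - [0,0,0]
  dp:
    - [0,0,0]
    - [0,0,0]
    - [0,0,0]
    - [0,0,0]
    - [0,0,0]
    - [0,0,0]
    - [0,0,0]
    - [0,0,0]
  hand: [0,0,0,0,0,0,0,0]

```text
time_s: 11.55
position: [0.4566, 0.1641, 0.0651]
tool_rot: [0.0, 0.666, 0.746, 0.0]
wrist_force: [-0.7, -0.6, 6.5]
gripper_width: 0.001
finger_force: 3.1
```

```bash
python3 - <<'E'
from h import *
F=[];Z=[]
for i in range(30):
    im=bot.capture("top");s=bot.read_state();F.append(s["wrist_force"]);Z.append(s["position"])
print(np.mean(F,0),np.std(F,0),np.mean(Z,0),np.std(Z,0),s["time_s"])
cv2.imwrite("pics/t6c.png",cv2.resize(im[140:280,270:450,::-1],(720,560),interpolation=cv2.INTER_CUBIC))
E
```

```text
[-0.9419 -0.2651  6.1616] [0.4912 0.4091 0.5044] [0.4565 0.1641 0.0651] [0. 0. 0.] 13.05
```

View pics/t6c.png

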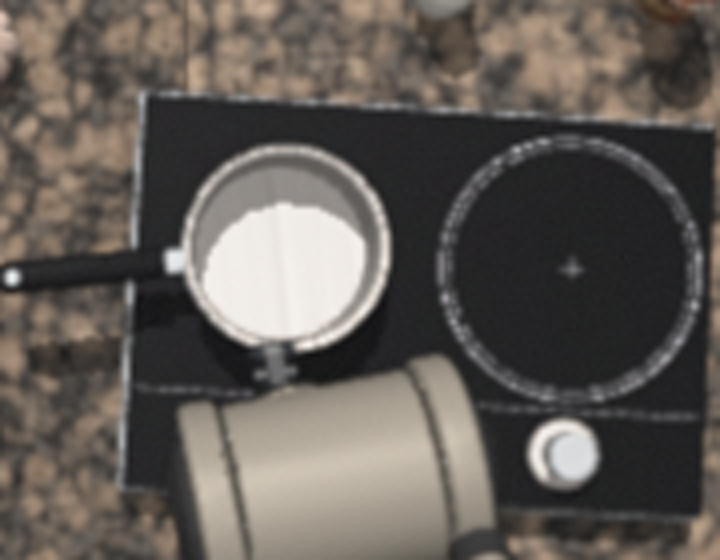

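The pan has not moved: its rim is still centred at (287, 248) in the crop. The button is about 7 mm down, with the tip at z = 65.1 mm and a force of 6.2 N.

```bash
python3 -c "
from plant import bot
print(bot.finish_job())"
```

```text
the job is handed in; nothing more can be done
None
```

I slid the saucepan to within about 1 mm of the small ring's centre, let go of it, and handed the job in with that ring's button held about 7 mm down (finger force 6.2 N) at 13 s; no verdict came back.

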